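# Swing a plank into line against the bench jig

## Task

The wooden plank lies skewed on the bench with one end against the yellow post of the drilling jig. Push its free end round so that the plank pivots about the post, its end staying against the post, until its long edge lies flat along the aluminium fence; leave it lying there, and leave the grease tin and the angle-iron offcut where they are.

Things in the scene. Friction and masses are not known exactly. Their poses are not given: they have to be found in the camera images.
- plank: Wooden plank, 400 x 110 x 24 mm, 0.65 kg, lying flat; too wide to grip, push it. Origin: at the post, on the lower long edge facing it, 70 mm from the plank's post end. x: along this edge to the free end (at x = 330 mm); y: across to the fence-side edge (y = 110 mm); z up. At the start the post is within 5 mm of this edge and the free end is 17 to 29 degrees clockwise (from above) of the line.
- plank_edge (a point): Point on the plank's fence-side long edge, in front of the fence's middle when the plank is home (x = 200, y = 110 mm in the plank's frame), at half thickness (12 mm up).
- jig: Immovable jig: yellow round post, 30 mm diameter, 60 mm tall, and bare-aluminium angle fence, 40 mm tall. Origin: post axis at bench height; x along the finished plank line, y from post to fence, z up. Fence face at y = 131 mm, from x = 110 to 290 mm; its foot lies behind it to y = 171 mm. Post foot plate: 14 mm high, x -45 to 12, y -60 to 5 mm. Finished plank fits between with 6 mm to spare.
- grease_tin: Bystander: orange round tin with a grey lid, 67 mm diameter, 60 mm tall, standing loose to the right or the left of the work. Origin: centre of its underside.
- angle_cut: Bystander: rusty angle-iron offcut, 115 x 40 x 40 mm, lying loose on the other side of the work from the tin. Origin: centre of its underside, y along its length.

How it is judged:
By the outcome, as a careful person would: the job done as asked, in the order asked, and still so for the second after the job is handed in, with the robot touching nothing.
It also fails if it takes over 27 s, if anything falls off the work surface, if the arm or the gripper's body presses on something with over 40 N, if the wrist force passes 120 N, or if a joint passes its speed limit or range.

## Robot

A 6-joint arm with a two-finger parallel gripper is mounted at the origin on the work surface; the furniture and walls round the work are solid. World frame = base frame: x ahead of the robot, y to its left, z up, the work surface at z = 0. Lengths are in m, angles in degrees, forces in N, time in s.
With the tool pointing down it reaches from about 0.4 to 0.825 m from the base axis. Payload 7 kg.
Tool frame: the origin (TCP) lies midway between the tips of the shut fingers; the grasp point (between the pads) lies 19 mm behind it; z points along the fingers, x is the direction in which the jaws open and shut, and the axes are right-handed (so a half turn about z gives the same grasp; the last joint's range is limited). The gripper opens to 88 mm and grips with 3 to 60 N. Pads are 19 mm wide; open, the fingers measure 130 mm over their backs; the gripper's body (78 mm by 193 mm) begins 47 mm behind the grasp point.
Start: joints at [-58.894, 20.546, 0.682, 0, -70.136, -16.507], TCP at [0.17, -0.653, 0.227] pointing down, gripper open.
Joint ranges: [-176.03, 176.03], [-82.01, 121.73], [-58.28, 71.71], [-173.87, 95.51], [-174.79, -0.11], [-173.66, 173.66]. Speed limits (degrees/s): [136.94, 136.94, 172.46, 180, 180, 180].

## Interface

Orientations are given as [roll, pitch, yaw] about the fixed x, y, z axes, in that order (R = Rz(yaw) Ry(pitch) Rx(roll)).
In Python, from plant import ctrl, vision, nets gives the robot as it stands.
- The arm moves only by the shell command python3 -m jog 'ROWS'. ROWS is text: rows parted by semicolons, each of 7 numbers parted by spaces: the turn, a rotation vector about the tool's x, y, z in units of 0.1 rad (1.0 is 0.1 rad), then the shift along the tool's x, y, z in units of 4 cm (1.0 is 4 cm), then the opening, from -1 (shut) to 1 (fully open). In form: rx ry rz x y z jaw; .... A call has 1 to 8 rows; each row shifts and turns the commanded pose from where the row before left it, along the tool's axes as they then stand; what a row does not reach is not made up. A row lasts 1/8 s, in which the tool goes at most 62.5 mm and 10.7 degrees, less where a joint would pass 70% of its speed; a pose out of reach is approached as far as the arm can. A call with a number of a shift or a turn outside -1 to 1 is refused whole. A call with a gripper value outside its range is refused whole. The fingers move at their own pace and stop on an object; the grip force is fixed at half the most. Time passes only in rows, so rows that do not move let the fingers close. It gives the time, the measured TCP pose, the force and the opening at its end, in the units of the state.
- ctrl.get_obs(): the state, without advancing time (a new reading comes with each control period).
- vision.snapshot(name): name is "scene" or "top" or "wrist"; returns (picture, depth): 400x640x3 uint8, red, green, blue; 400x640 float32, m along the optical axis (not along the pixel's ray), 0 where there is no reading.
- vision.camera_info(name): a dict with "camera_matrix" (3x3 intrinsics, pixels), "camera_from_world" (4x4, takes a point from world to camera coordinates); the wrist camera has in their place "tool_from_camera" (4x4, takes a point from camera to tool coordinates, whose origin is the TCP and whose axes are the tool frame's). Camera axes: x right, y down, z forward; pixel columns grow to the right and rows downward; lengths in m; the calibration is good to about 2 mm. A picture is of the moment at which its call begins: read the wrist's pose just before it. camera_info takes no time and is no camera call.
- ctrl.close_job(): hands the job in, once; it reports no verdict.
Trained networks look in the newest picture that a camera, given by its name, has taken for a name from the list of things; names that differ only in an ending like _2 or _b are one class to them, and where a whole thing is asked for, a point or a joint stands for the part that bears it (a point fixed in the world has none). Each returns a list of dicts, best first, with "score" (0 to 1); they miss things now and then, are a little off and sometimes report something else, mostly with a low value. They report only what shows in the picture. A call takes as long as a camera call.
- nets.boxes_of(target, camera): "location" ([x, y, z] in m, in world coordinates, good to about 4 mm: the middle of the surface that is visible of it).
The state is a dict: "clock": time; "joint_pos": joint angles; "qvel": joint speeds; "tau": joint torques, N m; "tool_pos": TCP position; "orientation": TCP orientation; "force": force on the tool from outside, world axes, zero at the start; "moment": the same for the moment, N m; "opening": finger opening in m.
Only numpy, scipy, OpenCV 4.12 (cv2) and the standard library are available. Lean on these libraries where they do the work, as an engineer would, in place of code of your own. Each camera call takes 0.05 s, during which the arm holds its last target.

## Working session

There is one attempt and no reset: what is moved stays moved. The work goes in short steps, Python scripts to look and compute and a shell command to move; the robot and the scene stay as the last step left them, time stands still between calls to the robot, and variables do not carry over. Pictures are saved under pics/ and viewed, and the job is handed in when it is done.

```bash
ls; mkdir -p pics; python3 - <<'E'
from plant import ctrl, vision, nets
import cv2, numpy as np
print(ctrl.get_obs())
for n in ("top","scene"):
    p,d=vision.snapshot(n); cv2.imwrite(f"pics/{n}0.png",p[:,:,::-1]); np.savez(f"{n}0.npz",p=p,d=d)
    i=vision.camera_info(n); print(n,i)
for t in ("plank","jig","grease_tin","angle_cut"):
    r=nets.boxes_of(t,"top"); print(t,[(round(a["score"],2),np.round(a["location"],3)) for a in r[:2]])
E
```

```text
pics
{'clock': 0.0, 'joint_pos': array([-5.88943736e+01,  2.05896235e+01,  6.34214367e-01, -1.88711855e-02,
       -7.01357168e+01, -1.65057708e+01]), 'qvel': array([-0.04003037,  0.00439507, -0.01231025,  0.10928083, -0.06726428,
       -0.00345249]), 'tau': array([-1.87415446e-05, -5.82722068e+01,  2.93061233e+01,  6.99689895e+00,
        6.94057730e-03, -1.61921876e-04]), 'tool_pos': array([ 0.16997854, -0.6527486 ,  0.22565041]), 'orientation': array([-1.79991117e+02, -9.24112760e-02,  1.04593422e+02]), 'force': array([-0.5985938 , -0.03806679, -0.21268016]), 'moment': array([ 0.02245257,  0.01405725, -0.02518241]), 'opening': 0.08775315457310888}
top {'camera_matrix': array([[439.6944401 ,   0.        , 322.86757317],
       [  0.        , 439.6944401 , 199.38283991],
       [  0.        ,   0.        ,   1.        ]]), 'camera_from_world': array([[-0.01246898, -0.99990654,  0.00560683,  0.00138711],
       [-0.98903935,  0.01150805, -0.14720304,  0.56192684],
       [ 0.14712476, -0.00738085, -0.9890904 ,  1.20340832],
       [ 0.        ,  0.        ,  0.        ,  1.        ]])}
scene {'camera_matrix': array([[410.62254691,   0.        , 322.47769974],
       [  0.        , 410.62254691, 201.38925771],
       [  0.        ,   0.        ,   1.        ]]), 'camera_from_world': array([[-8.48970860e-01, -5.28439039e-01,  8.13278897e-04,
         4.69666399e-01],
       [-3.90661641e-01,  6.26584855e-01, -6.74370003e-01,
         2.45611002e-01],
       [ 3.55853848e-01, -5.72838198e-01, -7.38393145e-01,
         1.08882951e+00],
       [ 0.00000000e+00,  0.00000000e+00,  0.00000000e+00,
         1.00000000e+00]])}
plank [(0.82, array([0.576, 0.084, 0.021]))]
jig [(0.57, array([0.568, 0.214, 0.006]))]
grease_tin [(0.64, array([ 0.482, -0.389,  0.056]))]
angle_cut [(0.79, array([0.461, 0.416, 0.006]))]
```

View pics/top0.png

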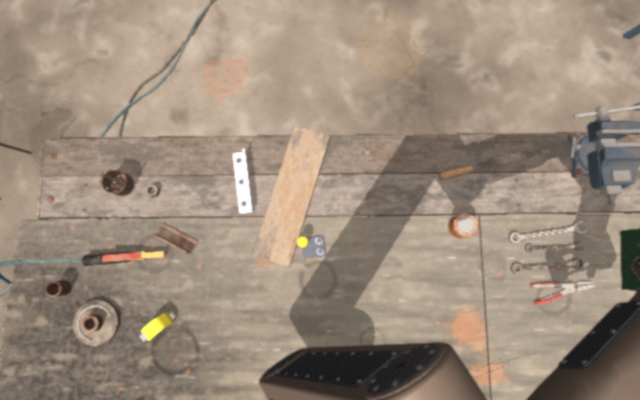

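View pics/scene0.png

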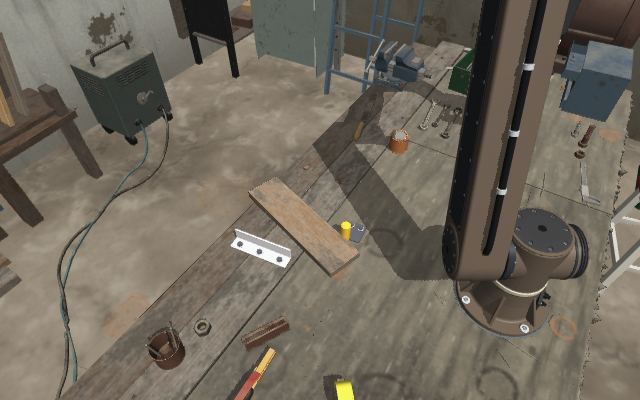

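The top view shows the plank from its post end at about (272,262) to its free end at (312,132). The post is at (302,242), the fence at (242,180), the tin at (463,225) and the offcut at (177,237). Next I'll measure these properly.

```bash
cat > h.py <<'E'
import numpy as np, cv2
from plant import vision
def px2w(u,v,z,cam="top"):
    i=vision.camera_info(cam);K=i["camera_matrix"];T=i["camera_from_world"];R=T[:3,:3];t=T[:3,3]
    c=-R.T@t; r=R.T@np.linalg.inv(K)@np.array([u,v,1.0]); return c+r*(z-c[2])/r[2]
def cloud(d,cam="top"):
    i=vision.camera_info(cam);K=i["camera_matrix"];T=i["camera_from_world"]
    v,u=np.mgrid[0:400,0:640]; P=np.stack([(u-K[0,2])/K[0,0]*d,(v-K[1,2])/K[1,1]*d,d],-1)
    return (P-T[:3,3])@T[:3,:3]
E
python3 - <<'E'
from h import *
f=np.load("top0.npz");p,d=f["p"],f["d"];W=cloud(d)
c=cv2.resize(p[110:280,210:350],None,fx=5,fy=5,interpolation=cv2.INTER_CUBIC)[:,:,::-1]
c=cv2.resize(c,(490,595)); cv2.imwrite("pics/crop.png",c)
z=W[:,:,2]; ok=d>0
sub=np.zeros_like(ok);sub[110:280,215:340]=1
m=ok&sub&(z>0.017)&(z<0.031)
n,l,s,_=cv2.connectedComponentsWithStats(m.astype(np.uint8))
k=1+np.argmax(s[1:,4]);mm=l==k
print(s[k],np.median(z[mm]))
r=cv2.minAreaRect(W[mm][:,:2].astype(np.float32));print("plank",r,cv2.boxPoints(r))
h=p.astype(int)
y=ok&(h[:,:,0]>200)&(h[:,:,1]>180)&(h[:,:,2]<90)&sub.astype(bool)
print("post",y.sum(),W[y].mean(0),W[y].min(0),W[y].max(0))
Y=y&(z>.055); print("posttop",Y.sum(),np.median(W[Y],0) if Y.any() else 0, (W[Y].min(0)+W[Y].max(0))/2)
a=ok&(z>0.033)&(z<0.045)&sub.astype(bool); a[:,256:]=0
print("fence",a.sum()); r=cv2.minAreaRect(W[a][:,:2].astype(np.float32));print(cv2.boxPoints(r))
b=ok&sub.astype(bool)&(h.min(2)>190);b[:,262:]=0
r=cv2.minAreaRect(W[b][:,:2].astype(np.float32));print("white",b.sum(),cv2.boxPoints(r),np.percentile(W[b][:,2],[0,10,50,90,100]))
E
```

```text
[ 252  125   78  142 5191] 0.024180249545259942
plank ((0.5807292461395264, 0.08571059256792068), (0.11070851981639862, 0.39984703063964844), 72.41302490234375) [[ 0.3734248   0.09335116]
 [ 0.7545827  -0.02746391]
 [ 0.7880337   0.07807003]
 [ 0.4068758   0.19888508]]
post 25 [0.44785832 0.04723076 0.05149   ] [ 0.43321598  0.04012615 -0.00127132] [0.45887973 0.05919411 0.06360202]
posttop 18 [0.45096979 0.04676241 0.05760168] [0.44432921 0.0508739  0.0594194 ]
fence 120
[[0.5370219  0.20417607]
 [0.53777635 0.1983557 ]
 [0.71287155 0.22105354]
 [0.7121171  0.2268739 ]]
white 814 [[0.52851886 0.24232893]
 [0.5343258  0.19781253]
 [0.7267726  0.22291611]
 [0.7209657  0.2674325 ]] [-0.00899301 -0.00010847  0.00488017  0.03724728  0.0447386 ]
```

View pics/crop.png

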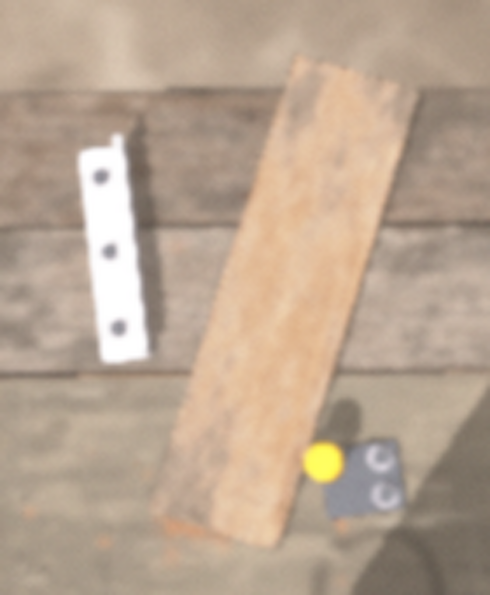

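```bash
python3 -m jog '0 0 0 0.6 0.95 0 -1;0 0 0 0.6 0.95 0 -1;0 0 0 0.6 0.95 0 -1;0 0 0 0.6 0.95 0 -1;0 0 0 0.6 0.95 0 -1;0 0 0 0.6 0.95 0 -1;0 0 0 0.6 0.95 0 -1;0 0 0 0.6 0.95 0 -1'; python3 - <<'E'
from h import *
print("post",px2w(302.5,242,.06))
for v in (133,136): print(px2w(360,v,0))
E
```

```text
clock: 1.3
tool_pos: [0.4168, -0.3896, 0.2267]
orientation: [180.0, 0.0, 104.6]
force: [0.4, -0.2, -0.1]
opening: 0.0128
post [0.44138884 0.05221041 0.06      ]
[ 0.76784135 -0.11944141  0.        ]
[ 0.75855756 -0.11921014  0.        ]
```

```bash
python3 -m jog '0 0 0 0.7 0.95 0 -1;0 0 0 0.7 0.95 0 -1;0 0 0 0.7 0.95 0 -1;0 0 0 0.7 0.95 0 -1;0 0 0 0.7 0.95 0 -1;0 0 0 0.7 0.95 0 -1;0 0 0 0.7 0.95 0 -1;0 0 0 0.7 0.95 0 -1'; python3 -m jog '0 0 0.95 0 0.7 0.2 -1;0 0 0.95 0 0.7 0.5 -1;0 0 0.95 0 0 0.5 -1;0 0 0.95 0 0 0.5 -1;0 0 0.95 0 0 0.5 -1;0 0 0.9 0 0 0.3 -1;0 0 0 0 0 0 -1'
```

```text
clock: 2.3
tool_pos: [0.6545, -0.096, 0.2267]
orientation: [180.0, 0.0, 104.6]
force: [1.0, -0.9, 0.7]
opening: 0.0005
clock: 3.18
tool_pos: [0.7077, -0.0859, 0.1252]
orientation: [-179.9, 0.0, 72.3]
force: [0.1, 0.4, -0.2]
opening: 0.0003
```

```bash
python3 -m jog '0 0 0 0 0.1 0.8 -1;0 0 0 0 0 0.8 -1;0 0 0 0 0 0.8 -1;0 0 0 0 0 0.4 -1;0 0 0 0 0 0 -1'; python3 - <<'E'
from h import *
p,d=vision.snapshot("scene");cv2.imwrite("pics/s1.png",cv2.resize(p[120:320,200:440],(720,600))[:,:,::-1])
p,d=vision.snapshot("top");cv2.imwrite("pics/t1.png",cv2.resize(p[110:290,210:410],(660,594))[:,:,::-1])
E
```

```text
clock: 3.8
tool_pos: [0.7119, -0.0872, 0.014]
orientation: [-179.9, 0.0, 72.3]
force: [-0.1, -0.1, 0.2]
opening: 0.0009
```

View pics/s1.png

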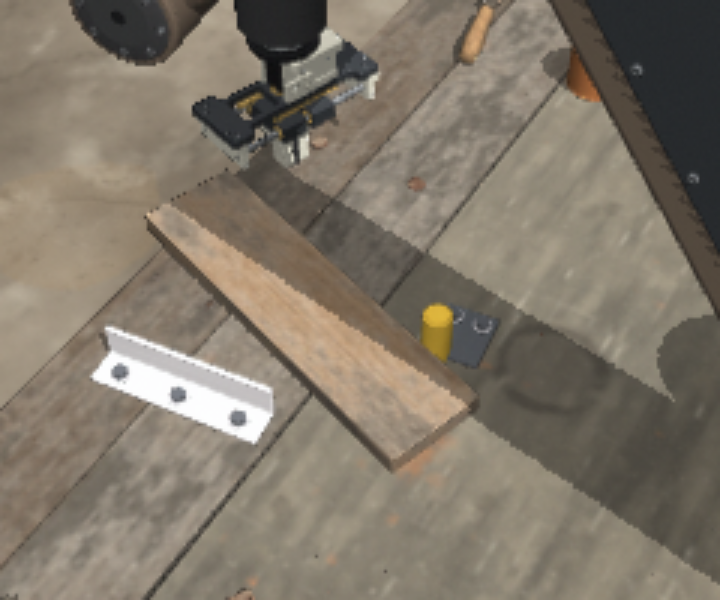

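View pics/t1.png

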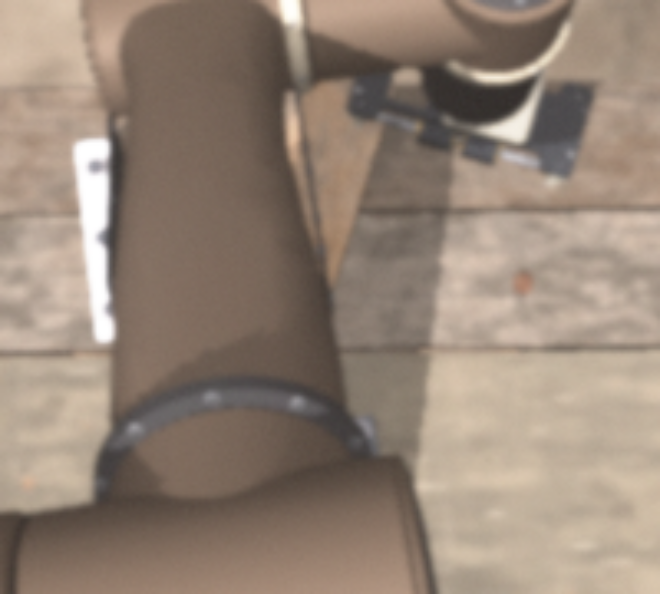

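The scene view shows the gripper low beside the free end, around (290,150) in that crop, and clear of the plank. I'll close in on it now.

```bash
python3 -m jog '0 0 0 0.4 0 0.1 -1;0 0 0 0.3 0 0 -1;0 0 0 0.2 0 0 -1;0 0 0 0.15 0 0 -1;0 0 0 0 0 0 -1'; python3 - <<'E'
from h import *
p,d=vision.snapshot("scene");cv2.imwrite("pics/s2.png",cv2.resize(p[140:260,220:380],(800,600),interpolation=cv2.INTER_CUBIC)[:,:,::-1])
E
```

```text
clock: 4.53
tool_pos: [0.7251, -0.0465, 0.0106]
orientation: [180.0, -0.0, 72.3]
force: [-0.6, -0.2, 0.3]
opening: 0.0006
```

View pics/s2.png

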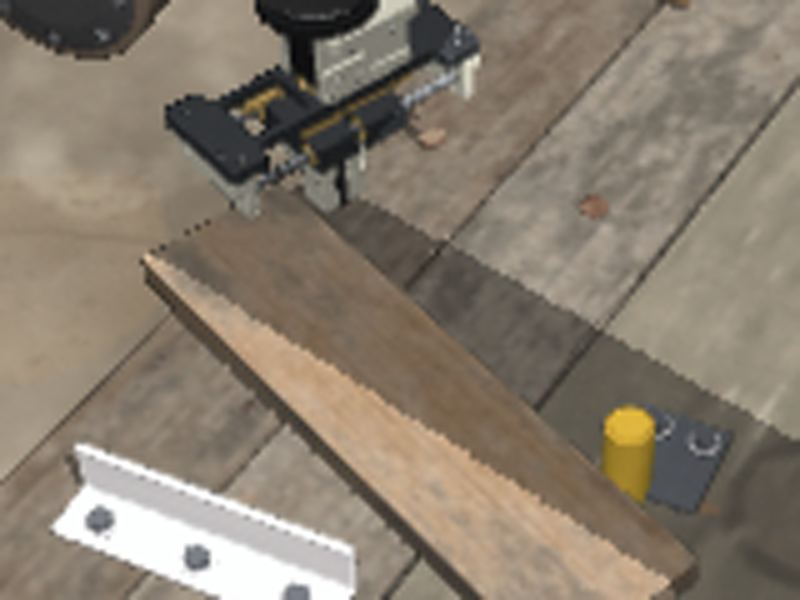

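```bash
python3 -m jog '0 0 0 0.15 0 0 -1;0 0 -0.2 0.2 0 0 -1;0 0 -0.39 0.3 -0.006 0 -1;0 0 -0.39 0.3 -0.006 0 -1;0 0 -0.39 0.3 -0.006 0 -1;0 0 -0.2 0.15 -0.006 0 -1;0 0 0 0 0 0 -1'; python3 - <<'E'
from h import *
p,d=vision.snapshot("scene");cv2.imwrite("pics/s3.png",cv2.resize(p[140:260,220:380],(800,600),interpolation=cv2.INTER_CUBIC)[:,:,::-1])
E
```

```text
clock: 5.45
tool_pos: [0.7381, 0.0082, 0.0104]
orientation: [-180.0, -0.0, 81.3]
force: [-0.4, -0.4, 0.2]
opening: 0.0005
```

View pics/s3.png

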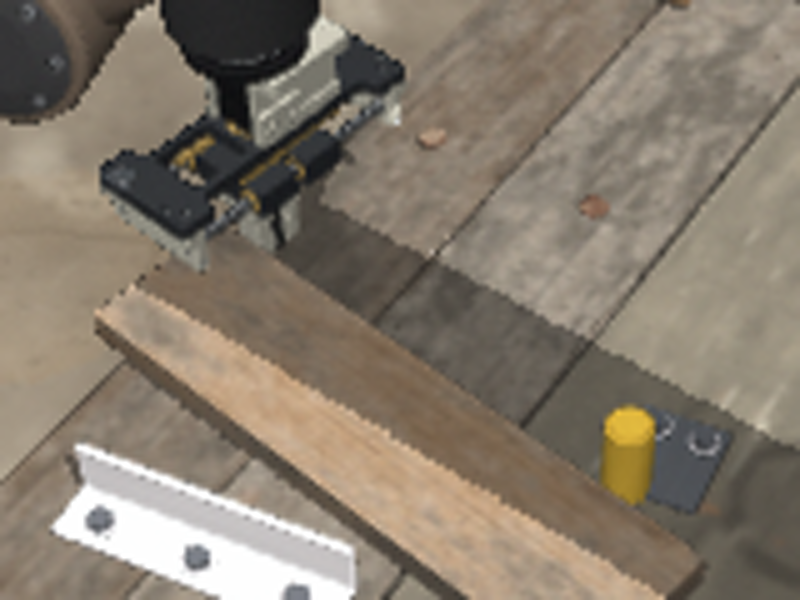

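The plank is pivoting and its edge is still at the post, near (610,480). I'll check that from the depth data.

```bash
cat >> h.py <<'E'
def meas(cam="scene"):
    p,d=vision.snapshot(cam);W=cloud(d,cam);z=W[:,:,2]
    m=(d>0)&(z>.019)&(z<.029)&(W[:,:,0]>.33)&(W[:,:,0]<.85)&(W[:,:,1]>-.06)&(W[:,:,1]<.26)
    m=cv2.morphologyEx(m.astype(np.uint8),cv2.MORPH_OPEN,np.ones((3,3)))
    n,l,s,_=cv2.connectedComponentsWithStats(m,connectivity=4);mm=l==1+np.argmax(s[1:,4])
    r=cv2.minAreaRect(W[mm][:,:2].astype(np.float32));B=cv2.boxPoints(r)
    i=np.argsort(B[:,0]); a=B[i[:2]];b=B[i[2:]];a=a[np.argsort(a[:,1])];b=b[np.argsort(b[:,1])]
    v=b[0]-a[0]; v/=np.linalg.norm(v); n=np.array([-v[1],v[0]])
    post=np.array([.443,.053])
    print("ang",np.degrees(np.arctan2(v[1],v[0])).round(2),"size",np.round(r[1],4),"corners",np.round(B,4).tolist(),"edge-post",((a[0]-post)@n).round(4),"post along",((post-a[0])@v).round(4))
    return p,d,W
E
python3 - <<'E'
from h import *
meas()
f=np.load("scene0.npz");d=f["d"];W=cloud(d,"scene")
# jig from scene0: fence wall
z=W[:,:,2]
a=(d>0)&(z>.015)&(z<.045)&(W[:,:,0]>.5)&(W[:,:,0]<.76)&(W[:,:,1]>.17)&(W[:,:,1]<.26)
Q=W[a];r=cv2.fitLine(Q[:,:2].astype(np.float32),cv2.DIST_HUBER,0,.01,.01).ravel();print("fence",a.sum(),np.degrees(np.arctan2(r[1],r[0])),r, Q.min(0),Q.max(0))
h=f["p"].astype(int)
y=(d>0)&(h[:,:,0]>150)&(h[:,:,1]>130)&(h[:,:,2]<70)&(abs(W[:,:,0]-.44)<.04)&(abs(W[:,:,1]-.05)<.04)
Q=W[y];T=Q[Q[:,2]>.056];print("post",len(Q),len(T),T.mean(0),T.min(0),T.max(0))
E
```

```text
ang -9.85 size [0.1142 0.4002] corners [[0.3695000112056732, 0.08590000122785568], [0.7638000249862671, 0.01730000041425228], [0.7833999991416931, 0.1298999935388565], [0.3889999985694885, 0.19840000569820404]] edge-post 0.0198 post along 0.0781
fence 363 7.491002 [0.99146533 0.1303705  0.61747164 0.21123038] [0.53433567 0.19692538 0.01501199] [0.71285806 0.24901825 0.04490239]
post 79 5 [0.44285597 0.0626879  0.05792497] [0.42955216 0.06157812 0.05669089] [0.45273562 0.06359409 0.05932075]
```

```bash
python3 -m jog '0 0 -0.2 0.15 -0.004 0 -1;0 0 -0.39 0.3 -0.006 0 -1;0 0 -0.39 0.3 -0.006 0 -1;0 0 -0.39 0.3 -0.006 0 -1;0 0 -0.39 0.3 -0.006 0 -1;0 0 -0.39 0.3 -0.006 0 -1;0 0 -0.2 0.15 -0.006 0 -1;0 0 0 0 0 0 -1'; python3 - <<'E'
from h import *
p,d,W=meas();cv2.imwrite("pics/s4.png",cv2.resize(p[140:290,220:380],(640,600),interpolation=cv2.INTER_CUBIC)[:,:,::-1])
E
```

```text
clock: 6.55
tool_pos: [0.7401, 0.0798, 0.0104]
orientation: [-180.0, -0.0, 94.7]
force: [-0.1, -0.1, 0.6]
opening: 0.0001
ang 3.09 size [0.4005 0.1134] corners [[0.36329999566078186, 0.18889999389648438], [0.3693999946117401, 0.07569999992847443], [0.7692999839782715, 0.09730000048875809], [0.7631999850273132, 0.21050000190734863]] edge-post 0.0266 post along 0.0722
```

View pics/s4.png

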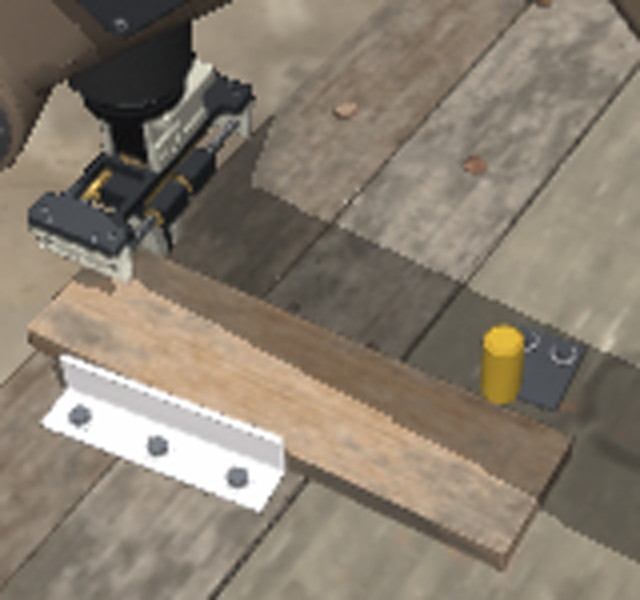

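```bash
cat >> h.py <<'E'
def edges(cam="scene",save=None):
    p,d=vision.snapshot(cam);W=cloud(d,cam);z=W[:,:,2];t=np.radians(7.45)
    O=np.array([.4435,.0535]);X=np.array([np.cos(t),np.sin(t)]);Y=np.array([-X[1],X[0]])
    u=(W[:,:,:2]-O)@X;v=(W[:,:,:2]-O)@Y
    m=(d>0)&(z>.018)&(z<.030)&(u>-.1)&(u<.35)&(v>-.05)&(v<.16)
    m=cv2.morphologyEx(m.astype(np.uint8),cv2.MORPH_OPEN,np.ones((3,3)))>0
    for b in np.arange(-.06,.33,.03):
        q=v[m&(abs(u-b-.015)<.015)]
        print(round((b+.015)*1000),(np.percentile(q,[.5,99.5])*1000).round(1) if len(q)>10 else None)
    print("u range",u[m].min(),u[m].max())
    if save: cv2.imwrite(save,cv2.resize(p[140:290,220:380],(640,600),interpolation=cv2.INTER_CUBIC)[:,:,::-1])
E
python3 - <<'E'
from h import *
edges()
f=np.load("scene0.npz");i=vision.camera_info("scene");K=i["camera_matrix"];T=i["camera_from_world"]
p,d=vision.snapshot("scene")
def pr(w): c=T[:3,:3]@w+T[:3,3];c=K@c;return c[:2]/c[2]
img=cv2.resize(p[180:270,290:370],(640,720),interpolation=cv2.INTER_CUBIC)[:,:,::-1].copy()
img=img[:600];cv2.imwrite("pics/post.png",img)
E
```

```text
-45 [ 33.8 143. ]
-15 [ 31.1 140.4]
15 [ 27.1 138.5]
45 [ 26.3 136.4]
75 [ 22.3 133.9]
105 [ 21.7 131.3]
135 [ 19.1 120.3]
165 [ 14.8 120.5]
195 [ 14.4 120.1]
225 [ 11.4 120. ]
255 [  9.1 117.8]
285 [  0.8 117. ]
315 [  2.7 113.6]
345 [ 47.5 111.4]
u range -0.0688657545754321 0.3350668115031453
```

View pics/post.png

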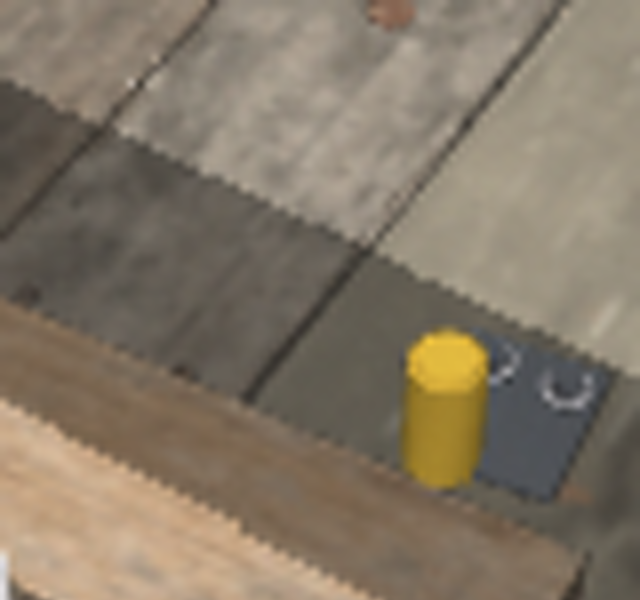

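```bash
python3 - <<'E'
from h import *
i=vision.camera_info("scene");K=i["camera_matrix"];T=i["camera_from_world"]
def pr(w): c=T[:3,:3]@np.array(w)+T[:3,3];c=K@c;q=c[:2]/c[2];return np.round([(q[0]-290)*8,(q[1]-180)*8])
for y in (.0525,.0575,.0625):
  print(y,[pr([.4435,y,z]) for z in (0,.024,.06)])
# plank edge points in crop -> jig frame at z=.024
t=np.radians(7.45);X=np.array([np.cos(t),np.sin(t)]);Y=np.array([-X[1],X[0]])
# post top center in crop (447,360)
c=px2w(290+447/8,180+360/8,.06,"scene");print("post",c)
for q in ((10,302),(245,400),(400,464),(490,505),(560,540)):
  w=px2w(290+q[0]/8,180+q[1]/8,.024,"scene")[:2]-c[:2];print(q,(w@X*1000).round(1),(w@Y*1000).round(1))
E
```

```text
0.0525 [array([436., 455.]), array([439., 415.]), array([443., 353.])]
0.0575 [array([430., 464.]), array([432., 424.]), array([436., 362.])]
0.0625 [array([423., 474.]), array([425., 434.]), array([429., 371.])]
post [0.44068934 0.05471971 0.06      ]
(10, 302) 169.9 14.4
(245, 400) 69.9 20.4
(400, 464) 6.8 23.9
(490, 505) -29.5 27.5
(560, 540) -57.7 31.5
```

The free end has swung to about 4.3° short, but the edge has crept about 9 mm off the post. I'll bring the finger to the fence side of the post end and push that end back against the post. With the post as fulcrum, that push also finishes the rotation.

```bash
python3 -m jog '0 0 0 -0.4 0 -0.1 -1;0 0 0 0 0 -0.9 -1;0 0 0 0 0 -0.9 -1;0 0 0 0 0 -0.4 -1'; python3 -m jog '0 0 0 0.55 -0.95 0 -1;0 0 0 0.55 -0.95 0 -1;0 0 0 0.55 -0.95 0 -1;0 0 0 0.55 -0.95 0 -1;0 0 0 0.55 -0.95 0 -1;0 0 0 0.55 -0.95 0 -1;0 0 0 0.55 -0.95 0 -1;0 0 0 0.55 -0.95 0 -1'; python3 - <<'E'
from h import *
edges(save="pics/s5.png")
E
```

```text
clock: 7.2
tool_pos: [0.743, 0.0621, 0.1054]
orientation: [179.8, -0.0, 94.6]
force: [0.3, -0.9, -0.4]
opening: 0.0008
clock: 8.2
tool_pos: [0.4232, 0.2134, 0.1023]
orientation: [-180.0, 0.0, 94.6]
force: [-0.7, 1.2, 0.2]
opening: 0.0002
-45 [ 81.  143.9]
-15 [ 53.7 141.5]
15 [ 62.3 137.5]
45 None
75 None
105 [ 21.6 116.3]
135 [ 17.7 120.4]
165 [ 16.6 120.7]
195 [ 13.9 119.6]
225 [ 11.2 119.2]
255 [  8.7 118.6]
285 [  9.  116.3]
315 [  4.6 114. ]
345 [ 59.1 110.8]
u range -0.06505913038079347 0.33562788469236454
```

View pics/s5.png

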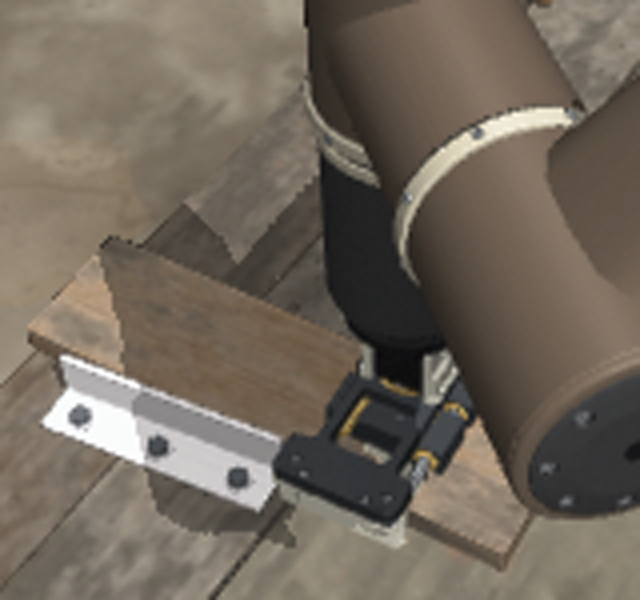

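```bash
python3 -m jog '0 0 -0.25 0.3 -0.6 0 -1;0 0 -0.24 0.25 -0.6 0 -1;0 0 0 0 0 0 -1'; python3 -m jog '0 0 0 0 0 0.8 -1;0 0 0 0 0 0.8 -1;0 0 0 0 0 0.7 -1;0 0 0 0 0 0 -1'; python3 - <<'E'
from h import *
edges(save="pics/s6.png")
E
```

```text
clock: 8.62
tool_pos: [0.3735, 0.2306, 0.1025]
orientation: [-180.0, -0.0, 97.6]
force: [-0.1, -0.3, -0.4]
opening: 0.0003
clock: 9.12
tool_pos: [0.3742, 0.2292, 0.0089]
orientation: [-179.8, 0.2, 97.4]
force: [0.5, -0.0, 0.2]
opening: 0.0006
-45 None
-15 None
15 [113.  137.5]
45 [ 73.  137.1]
75 [ 26.  133.2]
105 [ 19.1 130.8]
135 [ 17.5 120.2]
165 [ 16.3 120.1]
195 [ 14.1 119.5]
225 [ 11.3 119.5]
255 [  9.4 135.2]
285 [  7. 115.]
315 [  5.4 114. ]
345 None
u range 0.011531374337874847 0.3331174738862692
```

View pics/s6.png

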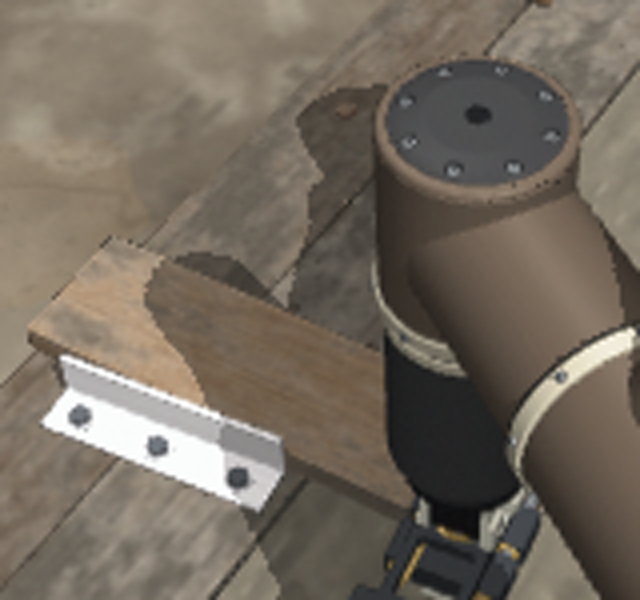

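```bash
python3 -m jog '0 0 0 -0.25 0 0 -1;0 0 0 -0.2 0 0 -1;0 0 0 -0.1 0 0 -1;0 0 0 -0.1 0 0 -1;0 0 0 -0.1 0 0 -1;0 0 0 0 0 0 -1'; python3 - <<'E'
from h import *
edges()
E
```

```text
clock: 9.93
tool_pos: [0.3787, 0.2012, 0.0106]
orientation: [180.0, -0.0, 97.5]
force: [-0.2, 0.2, 0.2]
opening: 0.0005
-45 None
-15 None
15 [ 81.4 134.1]
45 [ 42.6 132.8]
75 [ 21.2 131.3]
105 [ 18.9 130. ]
135 [ 16.4 120.6]
165 [ 15.9 120.8]
195 [ 13.8 120.1]
225 [ 12.4 118.4]
255 [ 11.1 134.5]
285 [  6.6 117.5]
315 [  8.9 115. ]
345 [ 40.4 112.5]
u range 0.010783023576493252 0.33544482143562787
```

```bash
python3 -m jog '0 0 0 -0.06 0 0 -1;0 0 0 -0.06 0 0 -1;0 0 0 -0.05 0 0 -1;0 0 0 0 0 0 -1';  python3 - <<'E'
from h import *
edges(save="pics/s7.png")
from plant import ctrl
o=ctrl.get_obs();print(o["force"],o["tool_pos"])
E
```

```text
clock: 10.48
tool_pos: [0.3795, 0.1943, 0.0105]
orientation: [-180.0, 0.0, 97.5]
force: [-0.8, 0.8, -0.5]
opening: 0.0006
-45 None
-15 None
15 [ 70.4 129.3]
45 [ 35.5 128.4]
75 [ 18.9 126.6]
105 [ 15.6 126.7]
135 [ 15.4 135.9]
165 [ 14.2 120.1]
195 [ 12.8 120.6]
225 [ 10.5 118.9]
255 [ 11.3 119.2]
285 [ 11.2 118.8]
315 [  8.7 117.2]
345 [ 11.6 114.9]
u range 0.012049174952661775 0.33495893206460897
[0.52312548 0.61185343 0.24234046] [0.37945443 0.19431251 0.01052237]
```

```bash
python3 -m jog '0 0 0 -0.04 0 0 -1;0 0 0 -0.04 0 0 -1;0 0 0 -0.04 0 0 -1;0 0 0 0 0 0 -1';  python3 - <<'E'
from h import *
edges(save="pics/s8.png")
from plant import ctrl
o=ctrl.get_obs();print(o["force"],o["tool_pos"])
E
```

```text
clock: 11.02
tool_pos: [0.3801, 0.1896, 0.0106]
orientation: [-180.0, 0.0, 97.5]
force: [-0.9, -0.2, 0.2]
opening: 0.0005
-45 None
-15 None
15 [ 65.6 126.7]
45 [ 26.  125.4]
75 [ 15.3 124.5]
105 [ 13.9 123.8]
135 [ 12.9 120. ]
165 [ 12.7 120.3]
195 [ 13.2 120.4]
225 [ 11.6 119.1]
255 [ 12.3 119.5]
285 [ 11.8 119.8]
315 [ 10.8 119. ]
345 [ 20.5 115.7]
u range 0.009682372476954264 0.3353437829756809
[-0.90705042  0.47748434 -0.41031104] [0.3801444  0.18966339 0.01057463]
```

```bash
python3 -m jog '0 0 0 -0.025 0 0 -1;0 0 0 -0.025 0 0 -1;0 0 0 0 0 0 -1';  python3 -m jog '0 0 0 -0.025 0 0 -1;0 0 0 0 0 0 -1'; python3 - <<'E'
from h import *
edges(save="pics/s9.png")
E
```

```text
clock: 11.45
tool_pos: [0.3804, 0.1877, 0.0106]
orientation: [-180.0, 0.0, 97.5]
force: [-0.0, 1.5, -0.6]
opening: 0.0005
clock: 11.7
tool_pos: [0.3805, 0.187, 0.0106]
orientation: [180.0, -0.0, 97.5]
force: [-2.3, 2.8, -0.2]
opening: 0.0007
-45 None
-15 None
15 [ 63.4 125.2]
45 [ 27.4 124.3]
75 [ 12.8 123.3]
105 [ 13.2 123.6]
135 [ 12.5 119.7]
165 [ 12.6 119.9]
195 [ 11.  118.8]
225 [ 13.1 118.7]
255 [ 10.7 120.5]
285 [ 10.4 120.2]
315 [ 10.  120.1]
345 [ 20.1 118.7]
u range 0.011391822384294748 0.33432775419320165
```

View pics/s9.png

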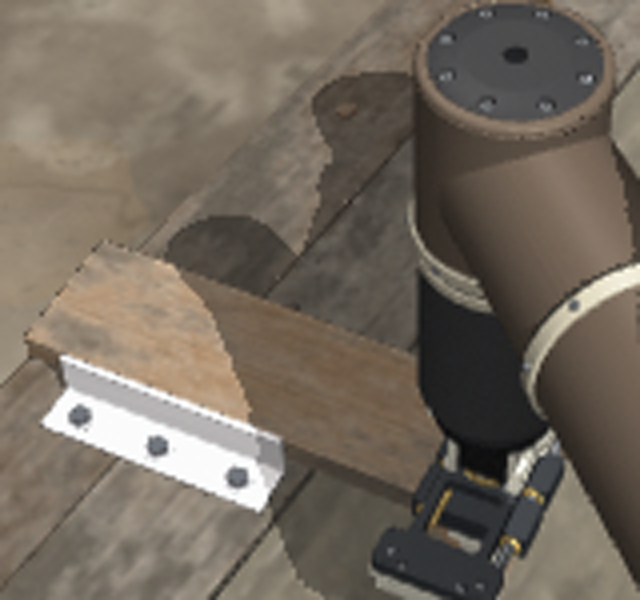

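```bash
python3 -m jog '0 0 0 -0.02 0 0 -1;0 0 0 0 0 0 -1';  python3 -m jog '0 0 0 -0.02 0 0 -1;0 0 0 0 0 0 -1'; python3 - <<'E'
from h import *
edges(save="pics/s10.png")
E
```

```text
clock: 12.0
tool_pos: [0.3806, 0.1868, 0.0106]
orientation: [180.0, -0.1, 97.5]
force: [-5.9, 6.1, -0.4]
opening: 0.0004
clock: 12.25
tool_pos: [0.3807, 0.1867, 0.0107]
orientation: [180.0, -0.1, 97.5]
force: [-9.1, 10.8, -0.5]
opening: 0.0004
-45 None
-15 None
15 [ 59.9 123.1]
45 [ 18.9 124.1]
75 [ 14.8 124.3]
105 [ 14.5 122.7]
135 [ 12.8 119.9]
165 [ 11.2 120.5]
195 [ 11.9 120.7]
225 [ 11.1 120.7]
255 [ 10.8 120. ]
285 [ 10.7 118.8]
315 [  9.6 119.7]
345 [ 17.7 107.4]
u range 0.01170069136000585 0.3342065751146613
```

```bash
python3 -m jog '0 0 0 0.15 0 0 -1;0 0 0 0.5 0 0 -1;0 0 0 0 0 -0.8 -1;0 0 0 0 0 -0.8 -1;0 0 0 0 0 -0.8 -1;0 0 0 0 0 0 -1';  python3 -m jog '0 0 0 -0.55 0.97 0 -1;0 0 0 -0.55 0.97 0 -1;0 0 0 -0.55 0.97 0 -1;0 0 0 -0.55 0.97 0 -1;0 0 0 -0.55 0.97 0 -1;0 0 0 -0.55 0.97 0 -1;0 0 0 -0.55 0.97 0 -1;0 0 0 -0.55 0.97 0 -1'; python3 - <<'E'
from h import *
edges(save="pics/s11.png")
E
```

```text
clock: 13.05
tool_pos: [0.3785, 0.2131, 0.1089]
orientation: [179.8, -0.2, 97.5]
force: [0.5, 0.8, 0.0]
opening: 0.0005
clock: 14.05
tool_pos: [0.7091, 0.0769, 0.1049]
orientation: [-179.9, 0.0, 97.5]
force: [0.9, -0.2, 0.2]
opening: 0.0006
-45 [ 15.4 124.7]
-15 [  9.9 125.8]
15 [ 11.2 124.4]
45 [ 14.  124.9]
75 [ 14.3 123.8]
105 [ 14.7 122.7]
135 [ 13.3 120.6]
165 [ 13.4 119.5]
195 [ 12.2 134.8]
225 [ 12.  119.6]
255 [ 11.1 120.4]
285 [ 10.2 119.7]
315 [ 10.4 120.8]
345 [ 19.9 115.1]
u range -0.06663516442086143 0.3338672388160651
```

View pics/s11.png

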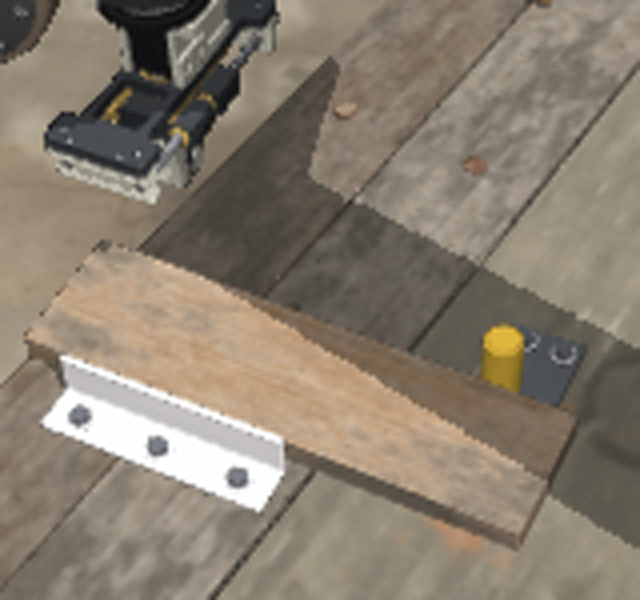

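```bash
python3 -m jog '0 0 0 -0.7 0.97 0 -1;0 0 0 0 0 0 -1;0 0 0 0 0 0.8 -1;0 0 0 0 0 0.8 -1;0 0 0 0 0 0.75 -1;0 0 0 0 0 0 -1'; python3 - <<'E'
from h import *
edges(save="pics/s12.png")
E
```

```text
clock: 14.85
tool_pos: [0.7474, 0.0544, 0.0088]
orientation: [-179.6, 0.0, 97.5]
force: [0.3, -0.6, -0.1]
opening: 0.0002
-45 [ 14.8 125.6]
-15 [  9.8 125.1]
15 [ 15.2 124.2]
45 [ 14.1 123.3]
75 [ 13.8 123.5]
105 [ 13. 123.]
135 [ 12.9 120. ]
165 [ 12.3 135.4]
195 [ 12.3 121.1]
225 [ 11.9 119.9]
255 [ 12.6 119. ]
285 [ 10.6 119.3]
315 [ 17.6 120.3]
345 [ 26.3 119.7]
u range -0.06727156972464979 0.3347051662748259
```

View pics/s12.png

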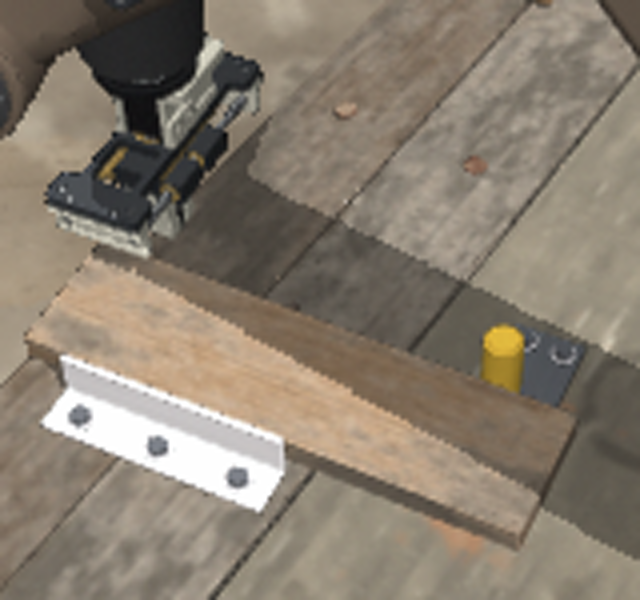

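```bash
python3 -m jog '0 0 0 0.35 0 0 -1;0 0 0 0.25 0 0 -1;0 0 0 0.15 0 0 -1;0 0 0 0.06 0 0 -1;0 0 0 0.06 0 0 -1;0 0 0 0.06 0 0 -1;0 0 0 0 0 0 -1'; python3 - <<'E'
from h import *
edges()
E
```

```text
clock: 15.78
tool_pos: [0.7455, 0.0911, 0.0126]
orientation: [180.0, -0.0, 97.5]
force: [0.9, -2.8, 1.2]
opening: 0.0003
-45 [ 14.2 124.6]
-15 [ 11.7 124.5]
15 [ 13.4 124.6]
45 [ 14.3 124.6]
75 [ 15.6 125. ]
105 [ 14.6 124.4]
135 [ 15.2 120.2]
165 [ 15.1 119.1]
195 [ 15.4 120.2]
225 [ 15.6 120.3]
255 [ 15.1 119.4]
285 [  9.8 121. ]
315 [ 16.8 124.9]
345 [ 63.7 118.3]
u range -0.06772203766581018 0.33303016585045925
```

```bash
python3 -m jog '0 0 0 0.05 0 0 -1;0 0 0 0.04 0 0 -1;0 0 0 0 0 0 -1'; python3 - <<'E'
from h import *
edges(save="pics/s13.png")
E
```

```text
clock: 16.2
tool_pos: [0.7448, 0.095, 0.0125]
orientation: [180.0, -0.0, 97.5]
force: [0.8, -1.7, 0.2]
opening: 0.0002
-45 [ 13.1 123.9]
-15 [ 10.2 124.5]
15 [ 11.5 124.8]
45 [ 14.8 125.6]
75 [ 15.4 126.6]
105 [ 15.7 126. ]
135 [ 16.3 119.5]
165 [ 17.5 120.6]
195 [ 17.2 119.6]
225 [ 19.9 120.7]
255 [ 18.3 120.7]
285 [ 14.5 121.4]
315 [ 15.9 128.5]
345 None
u range -0.06824062879712132 0.3328197839118965
```

View pics/s13.png

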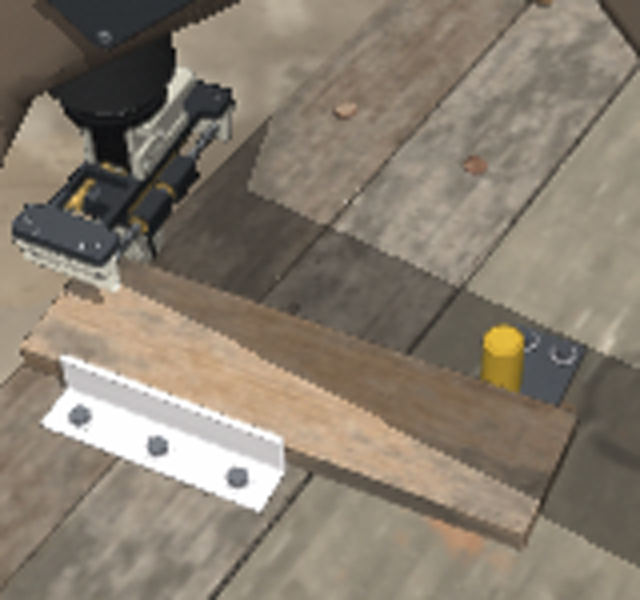

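```bash
python3 -m jog '0 0 0 0.04 0 0 -1;0 0 0 0 0 0 -1'
```

```text
clock: 16.5
tool_pos: [0.7445, 0.0965, 0.0124]
orientation: [-180.0, -0.0, 97.5]
force: [0.7, -2.9, 0.9]
opening: 0.0007
```

```bash
python3 -m jog '0 0 0 -0.2 0 0 -1;0 0 0 -0.6 0 0 -1;0 0 0 -0.4 0 -0.7 -1;0 0 0 -0.9 0 -0.8 -1;0 0 0 -0.9 0 -0.8 -1;0 0 0 -0.9 0 -0.5 -1;0 0 0 -0.9 0 -0.5 -1;0 0 0 -0.9 0 0 -1'; python3 - <<'E'
from h import *
from plant import nets
edges(); 
meas("scene")
p,d,W=meas("top")
cv2.imwrite("pics/t2.png",p[:,:,::-1]); edges("top")
for t in ("grease_tin","angle_cut"): print(t,nets.boxes_of(t,"top")[:1])
E
```

```text
clock: 17.5
tool_pos: [0.775, -0.1324, 0.1471]
orientation: [179.8, 0.0, 97.5]
force: [0.8, 0.7, -0.1]
opening: 0.0006
-45 [ 13.9 124.3]
-15 [ 11.8 124. ]
15 [ 15.6 124.8]
45 [ 16.2 125.2]
75 [ 17.6 126.2]
105 [ 18.1 126.7]
135 [ 17.9 119.3]
165 [ 18.1 120.4]
195 [ 19.  119.9]
225 [ 21.2 121.5]
255 [ 18.5 119.7]
285 [ 19.7 128.7]
315 [ 21.5 129.9]
345 [ 35.8 120. ]
u range -0.06866830056301604 0.3315815966584634
ang 8.55 size [0.4007 0.1158] corners [[0.3589000105857849, 0.16869999468326569], [0.37610000371932983, 0.05420000106096268], [0.7724000215530396, 0.11379999667406082], [0.7551000118255615, 0.22830000519752502]] edge-post 0.0111 post along 0.0659
ang 4.23 size [0.3061 0.0395] corners [[0.4510999917984009, 0.20200000703334808], [0.45399999618530273, 0.16259999573230743], [0.7592999935150146, 0.18520000576972961], [0.7563999891281128, 0.22460000216960907]] edge-post 0.1085 post along -0.0191
-45 None
-15 None
15 None
45 [113.8 126.9]
75 [113.1 126.9]
105 [109.4 128.5]
135 [105.8 127.8]
165 [102.6 129.2]
195 [ 99.9 132.2]
225 [103.1 132.5]
255 [100.1 132.2]
285 [ 96.3 132.1]
315 [ 93.4 132. ]
345 None
u range 0.03400883580480365 0.3314286947257149
grease_tin [{'location': [0.486, -0.393, 0.0561], 'score': 0.59}]
angle_cut [{'location': [0.4569, 0.4168, 0.0069], 'score': 0.66}]
```

View pics/t2.png

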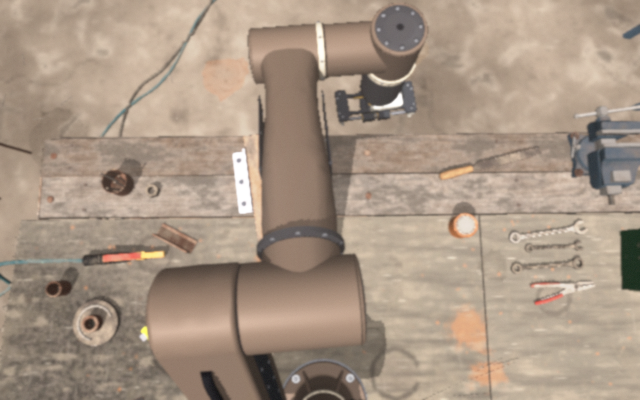

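```bash
python3 -c "
from plant import ctrl
print(ctrl.close_job())"
```

```text
the job is handed in; nothing more can be done
None
```

The plank now lies along the fence with its lower edge against the post, and the job was handed in at about 17.7 s of the 27 s allowed.

**How it went:** I pushed the free end round with the shut fingers. Partway through, the plank's edge crept about 9 mm off the post. I pushed the post end back until it touched, then finished with small pushes at the free end. So the plank's end did not stay against the post for the whole swing.

**Last checks (scene camera):**
- **Post:** the plank's lower edge is at the post, with a gap of about 0–1 mm.
- **Fence:** the plank is turned about 1° past parallel, using up the 6 mm of play. Its edge is about 1–2 mm off the far end of the fence, and about 4–5 mm off the near end.
- **Tin and offcut:** both show in the same place in the top picture as at the start. The networks agree to within about 6 mm, close to their stated error.
- **Forces and robot:** the highest wrist force in the readings was about 14 N. The arm was raised clear of everything before hand-in.

**Checks that disagreed:** the arm hid most of the plank from the top camera, so the plank angle computed from that view (4.2°) isn't valid. The top camera's direct reading puts the plank's edge at the fence at its far end, so it agrees there with the scene camera to within about 2–3 mm.

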